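# Set a conveyor guide rail to the setting gauge

### The job

Set the guide rail of this conveyor to the format of the setting gauge. Push the gauge along the chain, without lifting it off, until its whole length stands between the two straight guide rails, wind the handwheel clockwise until the moving rail holds the gauge snugly against the fixed rail, touching on both sides without squeezing it hard, and then swing the clamping lever clockwise to its end to lock the setting. Move the rail only by its handwheel, leave the gauge standing between the rails and do not disturb the other things on the bench.

Things in the scene. Friction and masses are not known exactly. Their poses are not given: they have to be found in the camera images.
- conveyor: Fixed steel chain conveyor section on the bench. Origin on the bench under the lane's middle; y along the lane (direction of travel), x across it to the handwheel side, z up. The grey chain's flat top is 90 mm above the bench, from y = -330 to +220 mm, x = -93 to +93 mm; it does not run.
- fixed_face (a point): Centre of the inner face of the fixed guide rail, at conveyor x = -75, y = 0, 120 mm above the bench. A straight black strip, y = -140 to +140 mm, 100 to 140 mm above the bench. Beyond the upstream (-y) ends of both rails, 55 mm lead-ins flare outwards by 22 degrees.
- guide: Moving guide rail: straight black strip like the fixed one, facing it, y = -140 to +140 mm. Origin: centre of its inner face, 120 mm above the bench; axes as the conveyor's. Its face is at conveyor x = 60 mm - 7.5 mm x handwheel rad. It gives about 1 mm per 10 N of squeeze. Behind it a rack and two rods, 122 mm above the bench, stick out to conveyor x = 250 mm at most.
- handwheel (a joint): Angle of the handwheel, rad, growing clockwise seen from above; 7.5 mm of rail travel per rad (47 mm per turn), range 0 (lane widest) to 12.6. Starts between 0 and 4; with the gauge between the rails both sides touch at about 10.0. It turns easily (about 2 N at the handle) and stays where it is left.
- wheel_axis (a point): Point on the handwheel's vertical axis in the plane of its rim, 204 mm above the bench, at conveyor x = 135, y = 40 mm. The black wheel is 125 mm across with three spokes, its rim 16 mm thick (top 212 mm above the bench).
- handle_mid (a point): Middle of the upright black crank handle on the handwheel's rim, 52 mm from the wheel's axis, 240 mm above the bench. The handle is 20 to 25 mm thick, reaches from 215 to 265 mm above the bench and revolves freely on its pin, so it can be pushed round from behind or held while it goes round.
- clamp (a joint): Angle of the clamping lever, rad, growing clockwise seen from above: 0 = released, pointing away from the lane (conveyor +x); 1.57 = locked, at its end stop, pointing upstream (conveyor -y). Starts between 0 and 0.4. It moves with about 2 N at its tip and stays where it is left.
- lever_tip (a point): Centre of the thick end of the black clamping lever, 72 mm from its vertical axis, 190 mm above the bench. The axis is at conveyor x = 125, y = -115 mm. The arm is 13 mm thick (18 mm at the end), its centre line 185 mm above the bench 40 mm from the axis, 189 mm at 66 mm; the block under its hub ends 155 mm above the bench.
- gauge: Setting gauge: loose white plastic block 60 mm wide (x), 120 mm long (y), 70 mm high, with a steel bow handle (8 mm bar, 72 mm long along y, its top 96 mm above the underside); 0.35 to 0.65 kg. Origin: centre of its underside. It starts on the chain upstream of the rails, its length roughly along the lane.
- bottle: Clear drinking bottle with blue cap, 66 mm across, 210 mm high, standing on the bench; leave alone. Origin at its underside.
- tape: Roll of orange tape lying flat, 110 mm across, 50 mm high; leave alone. Origin at its underside.
- wrench: Open-ended wrench, 180 mm long, lying on the bench; leave alone.
- bin: Grey open parts bin 120 x 160 x 60 mm; leave alone. Origin at its underside.

How it is judged:
On the way, in this order (a step that is already met when the one before it is completed fails the run):
1. the gauge stands on the chain with its whole length between the rails (y of gauge in the frame of conveyor between -0.085 and 0.085 m and z of gauge in the frame of conveyor below 0.094 m and angle between gauge's own z axis and vertical below 0.06 rad), for 0.2 s.
2. the moving rail presses the gauge against the fixed rail, gauge square, no gap over 1.5 mm on either side (contact force between guide and gauge above 1 N and x of gauge in the frame of conveyor below -0.0435 m and x of guide in the frame of conveyor below -0.0135 m and angle between the y axis of gauge and the y axis of conveyor, either way round below 0.025 rad), for 0.2 s.
3. the clamping lever is swung to its end (value of joint clamp above 1.4 rad), for 0.2 s.
At the end, for the whole second after the job is handed in: The gauge stands upright on the chain, its whole length between the straight rails (within 5 mm) and square to them (0.025 rad), with no gap over 1.5 mm to either rail; the clamping lever is at its locked end (1.4 rad or more); everything is at rest (all of step 1 and x of gauge in the frame of conveyor below -0.0435 m and x of guide in the frame of conveyor below -0.0135 m and angle between the y axis of gauge and the y axis of conveyor, either way round below 0.025 rad and value of joint clamp above 1.4 rad and velocity of joint handwheel between -0.05 and 0.05 rad/s and linear speed of gauge below 0.01 m/s); the robot touches nothing.
It fails at once if the gauge is squeezed hard by the moving rail (over 60 N) (contact force between guide and gauge above 60 N).
It fails at once if the moving rail is pushed directly instead of by its handwheel (over 10 N) (contact force between any of the fingers, the arm and guide above 10 N).
It fails at once if the gauge is lifted off the chain (over 25 mm) (z of gauge in the frame of conveyor above 0.115 m).
It fails at once if the gauge is tipped over (angle between gauge's own z axis and vertical above 0.5 rad).
It fails at once if a bystander is moved by more than 30 mm (distance of any of bottle, tape, wrench, bin from where it was at the start of the episode above 0.03 m).
It also fails if it takes over 72 s, if anything falls off the work surface, if the arm or the gripper's body presses on something with over 40 N, if the wrist force passes 120 N, or if a joint passes its speed limit or range.

### The arm

A 7-joint arm with a two-finger parallel gripper is mounted at the origin on the work surface. World frame = base frame: x ahead of the robot, y to its left, z up, the work surface at z = 0. Lengths are in m, angles in rad, forces in N, time in s.
With the tool pointing down it reaches from about 0.4 to 0.9 m from the base axis. Payload 5.6 kg.
Tool frame: the origin (TCP) lies midway between the tips of the shut fingers; the grasp point (between the pads) lies 19 mm behind it; z points along the fingers, y is the line along which they close (so a half turn about z gives the same grasp; the last joint's range is limited). The gripper opens to 92 mm and grips with 3 to 60 N. Pads are 20 mm wide; open, the fingers measure 128 mm over their backs; the gripper's body (75 mm by 189 mm) begins 69 mm behind the grasp point.
Start: joints at [-1.317, 0.468, -0.012, 1.603, 0.006, 1.071, -0.056], TCP at [0.19, 0.622, 0.215] pointing down, gripper open.
Joint ranges: [-2.53, 2.53], [-0.31, 2.02], [-1.57, 1.55], [0.28, 2.44], [-1.29, 4.43], [0.15, 1.84], [-2.92, 2.92]. Speed limits (rad/s): [2.57, 2.57, 3.14, 3.14, 3.14, 3.14, 3.14].

### API

Orientations are given as a 3x3 rotation matrix whose columns are the frame's x, y, z axes.
In Python, from station import env, effector, solver, viewer, workorder, search_frame, tip_of gives the robot as it stands. Calls block until the motion is done:
- env.reach(position, orientation): joint-space move of the TCP to a pose.
- env.movel(position, frame=None, rate=0.15): straight line of the TCP; frame=None keeps the orientation; rate is the mean speed in m/s.
- env.goto_joints(angles): joint-space move.
- effector.release() and effector.grasp(squeeze=None): open the fingers fully, or close them until they stop; squeeze is the grip in N (None keeps the last).
- env.pause(seconds).
- solver.inverse_kinematics(position, orientation): joint angles nearest the present ones, or None.
- env.sense(): the state.
- viewer.read_camera(name): name is "scene" or "top" or "wrist"; returns (picture, depth): 420x560x3 uint8, red, green, blue; 420x560 float32, m along the optical axis (not along the pixel's ray), 0 where there is no reading.
- viewer.camera_info(name): a dict with "intrinsics" (3x3 intrinsics, pixels), "dist_coeffs" ([k1, k2, p1, p2, k3] as OpenCV has them; the pictures are not rectified), "eye" and "rotation" of the camera in the world; the wrist camera has in their place "T_tool_cam" (4x4, takes a point from camera to tool coordinates, whose origin is the TCP and whose axes are the flange's). Camera axes: x right, y up, looking along -z (the intrinsics and any distortion apply to the point x, -y, -z); pixel columns grow to the right and rows downward; lengths in m; the calibration is good to about 2 mm. A picture is of the moment at which its call begins: read the wrist's pose just before it. camera_info takes no time and is no camera call.
A pose or a line that the arm cannot do raises env.PlanningError and nothing moves.
- workorder.finish_job(): hands the job in; it is judged then, once.
Trained networks look in the newest picture that a camera, given by its name, has taken for a name from the list of things; names that differ only in an ending like _2 or _b are one class to them, and where a whole thing is asked for, a point or a joint stands for the part that bears it (a point fixed in the world has none). Each returns a list of dicts, best first, with "score" (0 to 1); they miss things now and then, are a little off and sometimes report something else, mostly with a low value. They report only what shows in the picture. A call takes as long as a camera call.
- search_frame(camera, name): "at" ([x, y, z] in m, in world coordinates, good to about 4 mm: the middle of the surface that is visible of it).
- tip_of(camera, name): "at" ([x, y, z] in m, in world coordinates, good to about 4 mm: a listed point, or the origin of a listed thing).
The state is a dict: "t": time; "joint_positions": joint angles; "joint_velocities": joint speeds; "tau": joint torques, N m; "ee_pos": TCP position; "tcp_rot": TCP orientation; "wrist_force": force on the tool from outside, world axes, zero at the start; "moment": the same for the moment, N m; "gripper_width": finger opening in m; "grasp_force": force on a finger pad.
Only numpy, scipy, OpenCV 4.12 (cv2) and the standard library are available. Lean on these libraries where they do the work, as an engineer would, in place of code of your own. Each camera call takes 0.05 s, during which the arm holds its last target. There are 200 camera calls.

## Working session

There is one attempt and no reset: what is moved stays moved. The work goes in short steps, each a Python script; the robot and the scene stay as the last script left them, time stands still between calls to the robot, and variables do not carry over. Pictures are saved under pics/ and viewed, at most 10 in all, crops included, and the job is handed in when it is done.

```bash
mkdir -p pics; ls
cat > h.py <<'E'
import numpy as np, cv2
from station import env, effector, solver, viewer, workorder, search_frame, tip_of
def shot(n,f):
    p,d=viewer.read_camera(n); cv2.imwrite('pics/'+f,p[:,:,::-1]); return p,d
E
python3 - <<'E'
from h import *
np.set_printoptions(precision=3,suppress=True)
ims=[]
for c in ("scene","top"):
    p,d=viewer.read_camera(c); ims.append(p)
    for n in ("conveyor","fixed_face","guide","wheel_axis","handle_mid","lever_tip","gauge","bottle","tape","bin","wrench"):
        try: print(c,n,[(np.round(r["at"],3),round(r["score"],2)) for r in tip_of(c,n)[:2]])
        except Exception as e: print(n,e)
    i=viewer.camera_info(c); print(np.array(i["eye"]),np.array(i["rotation"]).ravel(),np.array(i["intrinsics"]).ravel())
cv2.imwrite('pics/a.png',cv2.resize(np.vstack(ims),(0,0),fx=.71,fy=.71)[:,:,::-1])
print(env.sense()["t"])
E
```

```text
pics
scene conveyor [(array([0.503, 0.076, 0.003]), 0.94)]
scene fixed_face [(array([0.427, 0.091, 0.115]), 0.71)]
scene guide [(array([0.531, 0.071, 0.12 ]), 0.84)]
scene wheel_axis [(array([0.646, 0.088, 0.204]), 0.92), (array([ 0.602,  0.514, -0.   ]), 0.5)]
scene handle_mid [(array([0.612, 0.137, 0.235]), 0.65), (array([0.646, 0.088, 0.201]), 0.22)]
scene lever_tip [(array([ 0.67 , -0.076,  0.188]), 0.47)]
scene gauge [(array([ 0.439, -0.168,  0.087]), 0.56), (array([ 0.671, -0.081,  0.186]), 0.33)]
scene bottle [(array([0.421, 0.56 , 0.   ]), 0.73), (array([ 0.604,  0.512, -0.001]), 0.32)]
scene tape [(array([ 0.38 , -0.479,  0.001]), 0.81), (array([0.423, 0.089, 0.116]), 0.4)]
scene bin [(array([ 0.605,  0.511, -0.   ]), 0.74)]
scene wrench [(array([ 0.618, -0.458, -0.   ]), 0.72)]
[ 1.212 -0.83   1.372] [ 0.793 -0.456  0.404  0.609  0.6   -0.519 -0.006  0.658  0.753] [480.547   0.    289.41    0.    480.547 207.428   0.      0.      1.   ]
top conveyor []
top fixed_face [(array([0.427, 0.088, 0.123]), 0.93)]
top guide [(array([0.534, 0.07 , 0.121]), 0.64)]
top wheel_axis [(array([0.64 , 0.092, 0.206]), 0.83)]
top handle_mid [(array([0.615, 0.134, 0.24 ]), 0.6)]
top lever_tip [(array([ 0.672, -0.077,  0.189]), 0.62)]
top gauge [(array([ 0.433, -0.167,  0.088]), 0.81)]
top bottle [(array([ 0.421,  0.558, -0.   ]), 0.79)]
top tape [(array([ 0.381, -0.48 , -0.004]), 0.61)]
top bin [(array([0.602, 0.507, 0.001]), 0.72), (array([ 0.436, -0.168,  0.085]), 0.23)]
top wrench [(array([ 0.612, -0.458,  0.002]), 0.54)]
[0.459 0.029 1.427] [-0.019  0.997 -0.075 -1.    -0.019 -0.004 -0.005  0.075  0.997] [437.775   0.    280.572   0.    437.775 215.556   0.      0.      1.   ]
1.2
```

View pics/a.png

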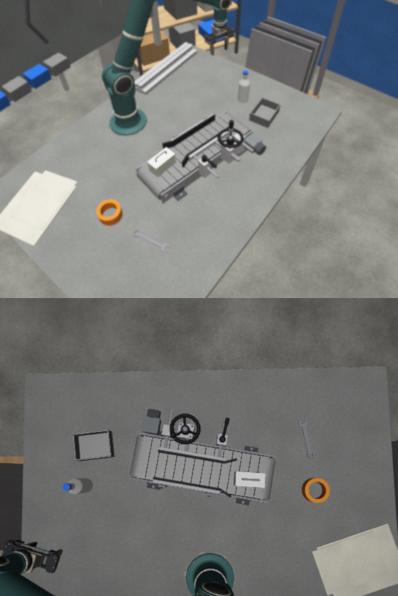

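The images agree: conveyor yaw is about -10.5° with its origin near (0.502, 0.075). The gauge is upstream at conveyor (-20, -250) mm, the handwheel at about 3.8 rad and the lever at about 0.05 rad. Next I go above the gauge and look from close by.

```bash
cat >> h.py <<'E'
np.set_printoptions(precision=3,suppress=True)
YAW=np.deg2rad(-10.5); O=np.array([.5015,.0755])
X=np.array([np.cos(YAW),np.sin(YAW)]); Y=np.array([-X[1],X[0]])
def w(x,y,z): return np.r_[O+x*X+y*Y,z]            # conveyor -> world
def c(p): d=np.asarray(p)[:2]-O; return np.array([d@X,d@Y,p[2]])
def rot(s=1,a=0):  # tool down, tool y along s*conveyor x, turned by a
    t=YAW+a; y=s*np.array([np.cos(t),np.sin(t),0]); z=np.array([0,0,-1.]); return np.column_stack([np.cross(y,z),y,z])
E
python3 - <<'E'
from h import *
from scipy.optimize import least_squares
s=env.sense(); print(s["tcp_rot"])
# refine pose from the averaged points
P={(-75,0):(.427,.0895),(135,40):(.643,.090),(0,0):(.503,.076)}
def f(v):
    R=np.array([[np.cos(v[2]),-np.sin(v[2])],[np.sin(v[2]),np.cos(v[2])]])
    return np.concatenate([R@np.array(k)/1000+v[:2]-q for k,q in P.items()])
r=least_squares(f,[.5,.075,-.18]); print(r.x,np.rad2deg(r.x[2]),r.fun)
p=s["ee_pos"]; env.movel([p[0],p[1],.40],rate=.3)
best=[]
for k in (1,-1):
    q=solver.inverse_kinematics(w(-.02,-.25,.36),rot(k)); print(k,q)
    if q is not None: best.append((abs(q[6]),k))
k=min(best)[1]; print("sign",k)
env.reach(w(-.02,-.25,.36),rot(k))
s=env.sense(); shot("wrist","b.png")
for n in ("gauge","fixed_face","guide","lever_tip"):
    print(n,[(np.array(r["at"]),c(r["at"]),round(r["score"],2)) for r in tip_of("wrist",n)[:2]])
print(s["t"],s["ee_pos"])
E
```

```text
[[-0.956  0.293  0.   ]
 [ 0.293  0.956 -0.   ]
 [-0.    -0.    -1.   ]]
[ 0.502  0.076 -0.186] -10.644174139329282 [ 0.002  0.    -0.001  0.    -0.001 -0.   ]
1 [-0.934 -0.079  1.207  1.889  0.077  1.282  0.067]
-1 None
sign 1
gauge [(array([ 0.435, -0.169,  0.09 ]), array([-0.021, -0.252,  0.09 ]), 0.61)]
fixed_face []
guide []
lever_tip [(array([ 0.672, -0.077,  0.192]), array([ 0.196, -0.119,  0.192]), 0.7)]
4.875 [ 0.437 -0.166  0.36 ]
```

View pics/b.png

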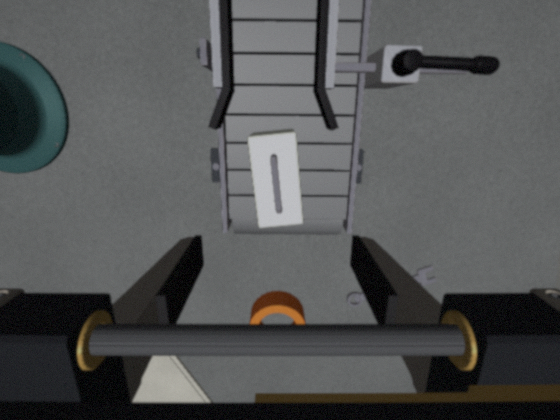

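The wrist view shows the gauge at pixels (275, 180) with its bow from (273, 155) to (279, 212), so it is turned about 5° counter-clockwise to the lane. The rails start at row 85 and the lever tip is at (485, 65). I grasp the bow and slide the gauge in.

Run:
```python
from h import *
g=(-.021,-.251)
env.movel(w(*g,.23),rot(1,.09),rate=.25)
env.movel(w(*g,.168),rate=.12)
effector.grasp(20)
s=env.sense(); print(s["t"],s["gripper_width"],s["grasp_force"],s["wrist_force"])
z=s["ee_pos"][2]
env.movel(w(-.03,-.22,z),rot(1,0),rate=.08); s=env.sense(); print(s["gripper_width"],s["wrist_force"])
env.movel(w(-.036,-.12,z),rate=.12); print(env.sense()["wrist_force"])
env.movel(w(-.037,-.02,z),rate=.12)
s=env.sense(); print(s["t"],c(s["ee_pos"]),s["gripper_width"],s["wrist_force"])
effector.release()
env.movel(w(-.037,-.02,.31),rate=.25)
s=env.sense(); shot("wrist","c.png"); 
for n in ("gauge","fixed_face","guide","lever_tip","handle_mid","wheel_axis"):
    print(n,[(c(r["at"]),round(r["score"],2)) for r in tip_of("wrist",n)[:2]])
print(env.sense()["t"])
```

```text
7.7 0.007193094646282125 19.99470055103302 [ 1.112 -0.769 -1.671]
0.00712066942377572 [-1.541  3.828  1.802]
[ 0.108  1.329 -2.172]
10.2167 [-0.037 -0.02   0.168] 0.007580212869891673 [ 0.159  0.514 -2.852]
gauge [(array([-0.034, -0.022,  0.089]), 0.75)]
fixed_face []
guide [(array([0.03 , 0.   , 0.118]), 0.59)]
lever_tip [(array([ 0.194, -0.119,  0.192]), 0.56)]
handle_mid [(array([0.099, 0.079, 0.239]), 0.63)]
wheel_axis [(array([0.135, 0.042, 0.204]), 0.66)]
12.6417
```

View pics/c.png

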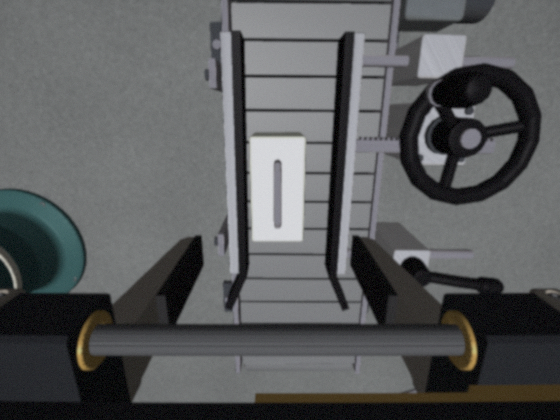

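The gauge stands between the rails at pixels (277, 188), square and with clearance on both sides. The handle is at (465, 88) and the wheel hub at (470, 138). Now I grip the handle and wind, centring on the measured radial force.

```bash
cat >> h.py <<'E'
import json
def wind(A,phi,total,R=.052,z=.228,step=.2,rate=.1,tmax=6.):
    """turn clockwise by total rad from phi about A (conveyor), easing radial force; stops at tangential resistance tmax"""
    A=np.array(A,float); done=0
    while done<total-1e-6:
        d=min(step,total-done); done+=d; phi-=d
        er=np.array([np.cos(phi),np.sin(phi)]); et=np.array([er[1],-er[0]])
        env.movel(w(*(A+R*er),z),rate=rate)
        F=env.sense()["wrist_force"][:2]; F=np.array([F@X,F@Y]); fr,ft=F@er,-F@et
        A+=er*np.clip(1e-4*fr,-6e-4,6e-4)
        print("%.2f fr %.1f ft %.1f"%(done,fr,ft),end=" | ")
        if ft>tmax and done>4: break
    json.dump([list(A),phi],open("wind.json","w")); s=env.sense(); print("\n",A,phi,done,s["t"],s["wrist_force"]); return done
E
python3 - <<'E'
from h import *
A=(.135,.041); phi=np.arctan2(.038,-.036)
for a in np.arange(0,6.3,.4):
    if solver.inverse_kinematics(w(A[0]+.052*np.cos(a),A[1]+.052*np.sin(a),.228),rot()) is None: print("no ik",a)
h=(A[0]+.052*np.cos(phi),A[1]+.052*np.sin(phi))
env.movel(w(*h,.31),rate=.25); env.movel(w(*h,.228),rate=.15)
print(env.sense()["wrist_force"]); effector.grasp(12)
s=env.sense(); print(s["gripper_width"],s["wrist_force"],s["t"])
wind(A,phi,4.8)
E
```

```text
[ 0.87  -0.063  0.398]
0.024294418446872856 [-0.784  0.868  0.645] 16.0083
0.20 fr -0.1 ft -2.5 | 0.40 fr -0.4 ft -2.4 | 0.60 fr -0.2 ft -2.0 | 0.80 fr 0.5 ft -2.6 | 1.00 fr -0.2 ft -2.8 | 1.20 fr 0.4 ft -2.7 | 1.40 fr -0.0 ft -1.1 | 1.60 fr -0.6 ft -2.2 | 1.80 fr -0.4 ft -0.9 | 2.00 fr -1.5 ft -1.8 | 2.20 fr -0.7 ft -2.0 | 2.40 fr -1.0 ft -1.5 | 2.60 fr -0.9 ft -2.5 | 2.80 fr 0.7 ft -1.8 | 3.00 fr -0.3 ft -1.4 | 3.20 fr 0.5 ft -2.3 | 3.40 fr 0.7 ft -1.9 | 3.60 fr 1.8 ft -1.6 | 3.80 fr 1.1 ft -1.7 | 4.00 fr 1.2 ft -1.0 | 4.20 fr 0.2 ft -2.4 | 4.40 fr 0.5 ft -1.3 | 4.60 fr 0.2 ft -2.8 | 4.80 fr -1.0 ft -1.4 | 
 [0.135 0.04 ] -2.470825958994918 4.8 22.0083 [ 0.229  1.691 -0.565]
```

Run:
```python
from h import *
env.pause(.2); s=env.sense(); print(s["wrist_force"],s["gripper_width"],s["t"]); shot("wrist","d.png")
for n in ("gauge","guide"): print(n,[(c(r["at"]),round(r["score"],2)) for r in tip_of("wrist",n)[:2]])
```

```text
[ 2.273  2.832 -2.239] 0.024123396814865604 22.2083
gauge [(array([-0.037, -0.023,  0.086]), 0.76)]
guide [(array([-0.005, -0.002,  0.121]), 0.91)]
```

View pics/d.png

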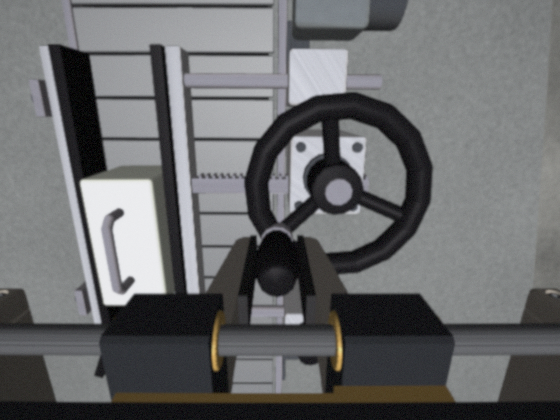

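The rail has come in to about x = -5 mm, next to the gauge's right face (pixel column 165–175), which fits 36 mm of winding. I continue in finer steps and watch the force.

Run:
```python
from h import *
A,phi=json.load(open("wind.json"))
wind(A,phi,1.0,rate=.08,tmax=99)
A,phi=json.load(open("wind.json"))
for i in range(5):
    wind(A,phi,.08,tmax=99); A,phi=json.load(open("wind.json")); env.pause(.2)
    F=env.sense()["wrist_force"][:2]; F=np.array([F@X,F@Y]); print("settled ft",F@[-np.sin(phi),np.cos(phi)])
for n in ("gauge","guide","fixed_face"): viewer.read_camera("wrist") if n=="gauge" else 0; print(n,[(c(r["at"]),round(r["score"],2)) for r in tip_of("wrist",n)[:2]])
```

```text
0.20 fr -3.2 ft -1.2 | 0.40 fr -0.8 ft -1.9 | 0.60 fr 0.9 ft -0.7 | 0.80 fr 1.1 ft -1.0 | 1.00 fr 1.6 ft -1.5 | 
 [0.135 0.041] -3.4708259589949186 1.0 23.775 [-0.69   2.075 -0.888]
0.08 fr 1.7 ft -0.1 | 
 [0.135 0.041] -3.5508259589949187 0.08 24.025 [-1.323  0.991 -0.292]
settled ft 0.560411967661146
0.08 fr 0.6 ft 1.3 | 
 [0.135 0.041] -3.630825958994919 0.08 24.475 [-1.318 -0.64  -0.235]
settled ft 0.38119998030249097
0.08 fr 1.1 ft 0.0 | 
 [0.134 0.041] -3.710825958994919 0.08 24.925 [-0.862  0.747 -0.683]
settled ft -1.438094567649535
0.08 fr 0.7 ft -0.1 | 
 [0.134 0.041] -3.790825958994919 0.08 25.375 [-0.422  0.561 -1.412]
settled ft 0.3241304911966299
0.08 fr -0.6 ft 1.4 | 
 [0.134 0.041] -3.870825958994919 0.08 25.825 [-0.749 -1.373 -1.293]
settled ft 0.38560760974943437
gauge [(array([-0.043, -0.023,  0.092]), 0.59)]
guide [(array([-0.014, -0.001,  0.12 ]), 0.64)]
fixed_face []
```

Run:
```python
from h import *
p,d=viewer.read_camera("wrist"); cv2.imwrite("pics/e.png",cv2.resize(p[:330,:280],(0,0),fx=1.8,fy=1.8,interpolation=cv2.INTER_CUBIC)[:,:,::-1])
```

```text
(no output)
```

View pics/e.png

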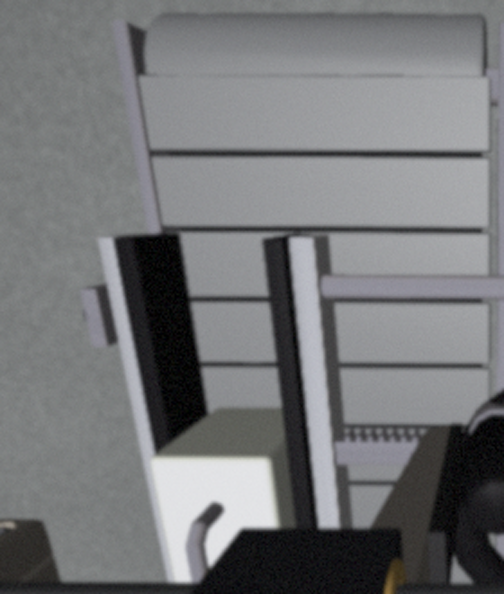

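The gauge's left side meets the fixed rail at the crop's left edge and the moving rail lies along its right side. The start angle was at most 4, so 6.4 rad in total means at most about 30 N. I go there with averaged force readings.

Run:
```python
from h import *
A,phi=json.load(open("wind.json"))
def avg():
    L=[]
    for i in range(12): env.pause(.025); L.append(env.sense()["wrist_force"][:2])
    F=np.mean(L,0); return np.array([F@X,F@Y])@[-np.sin(phi),np.cos(phi)], np.std(L,0)
print(avg())
for i in range(4):
    phi-=.05; env.movel(w(A[0]+.052*np.cos(phi),A[1]+.052*np.sin(phi),.228),rate=.05); print("ft",avg())
json.dump([A,phi],open("wind.json","w"))
viewer.read_camera("wrist")
for n in ("gauge","guide"): print(n,[(c(r["at"]),round(r["score"],2)) for r in tip_of("wrist",n)[:2]])
print(env.sense()["t"])
```

```text
(np.float64(0.77437194409369), array([0.522, 0.345]))
ft (np.float64(3.295158038834964), array([0.314, 0.522]))
ft (np.float64(3.054746332631486), array([0.384, 0.319]))
ft (np.float64(3.637566214283021), array([0.527, 0.458]))
ft (np.float64(4.443253618430988), array([0.364, 0.542]))
gauge [(array([-0.042, -0.022,  0.09 ]), 0.57)]
guide [(array([-0.016, -0.002,  0.12 ]), 0.89), (array([0.106, 0.082, 0.237]), 0.33)]
28.925
```

The resistance rises with the expected slope, which puts the squeeze at roughly 15 N. I release, look from above the gauge, then go to the lever.

Run:
```python
from h import *
effector.release(); p=env.sense()["ee_pos"]
env.movel([p[0],p[1],.32],rate=.25); env.movel(w(.03,-.06,.33),rate=.3)
shot("wrist","f.png")
for n in ("gauge","guide","lever_tip"): print(n,[(c(r["at"]),round(r["score"],2)) for r in tip_of("wrist",n)[:2]])
print(env.sense()["t"])
```

```text
gauge [(array([-0.043, -0.023,  0.089]), 0.72)]
guide [(array([-0.014, -0.001,  0.121]), 0.57)]
lever_tip [(array([ 0.195, -0.118,  0.194]), 0.9)]
31.4
```

View pics/f.png

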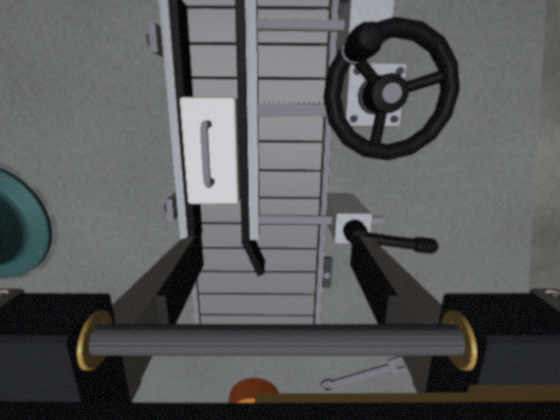

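The gauge (pixels 182–238, rows 97–205) stands square and touches both rails. The lever tip is at (425, 244), still released, so I swing it now.

Run:
```python
from h import *
effector.grasp(10)
B=np.array([.125,-.115])
def pos(t,m=0,r=.062):
    u=np.array([np.cos(t),-np.sin(t)]); n=np.array([-np.sin(t),-np.cos(t)])
    return B+r*u-n*(.0085+.010*abs(np.cos(t))+.018*abs(np.sin(t))+m)
env.movel(w(*pos(0,.018),.30),rot(),rate=.3); env.movel(w(*pos(0,.018),.178),rate=.15)
print(env.sense()["wrist_force"])
for t in np.r_[np.arange(0,1.5,.1),np.arange(1.5,1.75,.03)]:
    env.movel(w(*pos(t),.178),rate=.1)
    F=env.sense()["wrist_force"][:2]; F=np.array([F@X,F@Y]); f=-F@[-np.sin(t),-np.cos(t)]; print("%.2f %.1f"%(t,f),end=" | ")
    if t>1.4 and f>9: break
env.movel(w(*pos(t,.03),.178),rate=.1); p=env.sense()["ee_pos"]; env.movel([p[0],p[1],.34],rate=.25)
env.movel(w(.06,-.10,.36),rate=.3); effector.release()
shot("wrist","g.png")
for n in ("gauge","guide","lever_tip"): print(n,[(c(r["at"]),round(r["score"],2)) for r in tip_of("wrist",n)[:2]])
print(env.sense()["t"])
```

```text
[-0.529 -0.546  0.222]
0.00 -0.3 | 0.10 0.2 | 0.20 0.6 | 0.30 1.7 | 0.40 0.5 | 0.50 0.8 | 0.60 0.2 | 0.70 1.3 | 0.80 0.9 | 0.90 0.6 | 1.00 0.4 | 1.10 0.4 | 1.20 -0.3 | 1.30 0.5 | 1.40 -0.3 | 1.50 -0.1 | 1.53 1.1 | 1.56 1.1 | 1.59 1.0 | 1.62 1.4 | 1.65 0.4 | 1.68 2.4 | 1.71 6.9 | 1.74 10.6 | gauge [(array([-0.046, -0.021,  0.089]), 0.59)]
guide [(array([-0.013,  0.   ,  0.125]), 0.59)]
lever_tip [(array([ 0.123, -0.186,  0.189]), 0.89)]
44.1583
```

View pics/g.png

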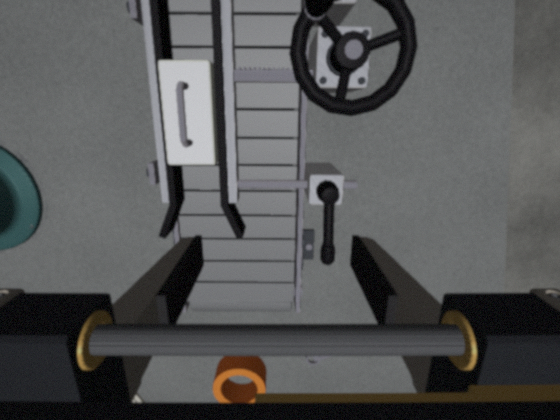

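The lever points straight upstream (tip at pixel (327, 255)) at its stop. The gauge (160–213, 60–165) is square between the rails and nothing touches the robot, so I hand in.

```bash
python3 -c "
from h import *
print(workorder.finish_job())"
```

```text
the job is handed in; nothing more can be done
None
```

I slid the gauge between the rails, wound the moving rail snug against it (about 15 N, estimated from handle force), swung the clamping lever to its stop, and handed the job in at about 44 s; no verdict came back.

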